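# Lift a fixture plate off leaning pins and clamp it in the nest

## Robot

A 7-joint arm with a two-finger parallel gripper is mounted at the origin on the work surface; the furniture and walls round the work are solid. World frame = base frame: x ahead of the robot, y to its left, z up, the work surface at z = 0. Lengths are in mm, angles in rad, forces in N, time in s.
With the tool pointing down it reaches from about 375 to 925 mm from the base axis. Payload 3.1 kg.
Tool frame: the origin (TCP) lies on the centre line of the jaws, within the pads' length; the fingertips stand 22 mm ahead of it and the grasp point (between the pads) lies 3 mm ahead of it (arm.tcp_to_tips is the distance from the TCP to the fingertips, in mm); z points along the fingers, y is the line along which they close (so a half turn about z gives the same grasp; the last joint's range is limited). The gripper opens to 85 mm and grips with 20 to 120 N. Pads are 22 mm wide; open, the fingers measure 114 mm over their backs; the gripper's body (76 mm by 85 mm) begins 54 mm behind the grasp point. The pads swing forward as they close: fully open they stand 13 mm farther back than shut.
Start: joints at [1.089, 0.383, 0.044, 1.598, -0.018, 1.161, -0.05], TCP at [243.409, -602.707, 253.269] pointing down, gripper open.
Joint ranges: [-2.61, 2.61], [-0.41, 2.15], [-1.48, 1.57], [0, 2.5], [-1.57, 4.71], [0.05, 1.97], [-2.85, 2.85]. Speed limits (rad/s): [2.79, 2.79, 3.14, 3.14, 3.14, 3.14, 3.14].

## Interface

Orientations are given as a unit quaternion [x, y, z, w].
In Python, from rig import arm gives the robot as it stands.
- The arm moves only by the shell command python3 -m handwheel 'ROWS' [OPENING] [FORCE]. ROWS is JSON, a list of rows, each an object with "offset": the shift along the tool's x, y, z in mm, a list of three; "twist": the turn, a rotation vector about the tool's x, y, z in degrees, a list of three. A call has 1 to 8 rows; each row is the pose to reach, as a shift and turn from the pose commanded when the call began, along the tool's axes at that moment; what a row does not reach only later rows make up. A row lasts 1/8 s, in which the tool goes at most 62.5 mm and 10.7 degrees, less where a joint would pass 70% of its speed; a pose out of reach is approached as far as the arm can. A call with a gripper value outside its range is refused whole. OPENING is the finger opening in mm, from 0 to 85.4, set as the call begins (- or left out, the last holds). The fingers move at their own pace and stop on an object; FORCE is the grip in N (left out, the last holds). Time passes only in rows, so rows that repeat a pose let the fingers close. It gives the time, the measured TCP pose, the force, the opening and the grip force at its end, in the units of the state.
- arm.observe(): the state, without advancing time (a new reading comes with each control period).
- arm.camera(name): name is "side" or "top"; returns a dict with "image" (400x640x3 uint8, blue, green, red), "range_z" (400x640 float32, mm along the optical axis (not along the pixel's ray), 0 where there is no reading), "K" (3x3 intrinsics, pixels), "R" (3x3) and "t" (3): a world point X has camera coordinates R X + t. Camera axes: x right, y down, z forward; pixel columns grow to the right and rows downward; lengths in mm; the calibration is good to about 2 mm. A picture is of the moment at which its call begins.
- arm.hand_in(): hands the job in; it is judged then, once.
The state is a dict: "time_s": time; "joints": joint angles; "qd": joint speeds; "effort": joint torques, N m; "tcp_pos": TCP position; "ee_rot": TCP orientation; "force": force on the tool from outside, world axes, zero at the start; "wrist_torque": the same for the moment, N m; "opening": finger opening in mm; "grip_force": force on a finger pad.
Only numpy, scipy, OpenCV 4.12 (cv2) and the standard library are available. Lean on these libraries where they do the work, as an engineer would, in place of code of your own. Each camera call takes 0.05 s, during which the arm holds its last target. There are 200 camera calls.

## Task

Draw the fixture plate square off the two leaning locating pins of the inclined jig, without cocking it on the pins, and lay it flat, handle rib up, inside the four low corners of the flat nest; do not drop it. Then turn the nest's knurled knob clockwise until it stops, so that the clamp toe lies over the end of the plate. Leave the other things on the bench where they are.

Things in the scene. Friction and masses are not known exactly. Their poses are not given: they have to be found in the camera images.
- plate: loose aluminium fixture plate, 70 (its x) x 100 (its y) x 10 mm, about 0.3 kg (0.2 to 0.4), at first pushed down on the jig's two pins through two holes 13.6 mm wide at its x = 0, y = +37 and -37 mm. Upright handle rib in the middle: 14 mm thick (x) x 40 mm wide (y), from 10 to 46 mm above the plate's underside, flat faces looking to its +x and -x. Origin: centre of the underside; z points out of the face that bears the rib. The plate may lie in the nest either way round.
- pin_bed: fixed sloping face of the dark steel inclined jig, 82 (x) x 110 (y) mm, with two steel pins 12 mm in diameter, 32 mm long, at its x = 0, y = +37 and -37 mm. Origin: centre of the sloping face, 55 mm over the worktop; z is the direction of the pins, leaning 30 degrees from vertical towards the jig's front (roughly to the robot); x points up the slope, y is level. At the start the plate's frame coincides with it.
- nest: fixed flat aluminium nest on the worktop, base 96 (x) x 167 (y) x 12 mm. Origin: at worktop height, below the centre of the plate's place; z up. The plate's place is the top of the base, 12 mm up, between four low corners that leave 80 (x) x 110 (y) mm and rise 8 mm over the base; the plate lies with its y along the nest's y. The clamp stands at the nest's y = -86 mm.
- clamp_knob (a point): centre of the knurled round knob of the nest's clamp, on its vertical axis: 44 mm in diameter, 32 mm high (16 mm above and below this point), standing about 53 mm over the worktop. A flat steel toe reaches 46 mm from the axis below the knob, its underside 3.5 mm over the seated plate when open; it comes down 3 mm as it closes. The toe turns with the knob.
- clamp (a joint): turn of the knob in rad, growing clockwise seen from above: 0 fully open (the toe points away from the plate's place, roughly along the nest's -x), 1.40 at the stop (the toe points to the nest's +y, over the end of the plate). Starts between 0 and 0.3; turns with light friction (0.08 N m) and stays where it is left. It can be turned home in one grasp.
- fork: loose steel clamping fork, 42 x 70 x 16 mm, lying beside the nest's clamp end; leave it. Origin: centre of underside
- lens_tube: loose black lens tube with a cap, 32 mm across, 56 mm high, standing behind the nest; leave it. Origin: centre of underside
- jar: loose clear jar of screws with a black lid, 58 mm across, 56 mm high, farther back beside the white instrument; leave it. Origin: centre of underside

How it is judged:
By the outcome, as a careful person would: the job done as asked, in the order asked, and still so for the second after the job is handed in, with the robot touching nothing.
It also fails if it takes over 50 s, if anything falls off the work surface, if the arm or the gripper's body presses on something with over 40 N, if the wrist force passes 120 N, or if a joint passes its speed limit or range.

## Working session

There is one attempt and no reset: what is moved stays moved. The work goes in short steps, Python scripts to look and compute and a shell command to move; the robot and the scene stay as the last step left them, time stands still between calls to the robot, and variables do not carry over. Pictures are saved under pics/ and viewed, at most 10 in all, crops included, and the job is handed in when it is done.

```bash
mkdir -p pics; ls; cat > h.py <<'E'
import numpy as np, cv2
from rig import arm
def pts(c):
    r=c["range_z"];v,u=np.mgrid[0:400,0:640]
    K=c["K"];p=np.stack([(u-K[0,2])/K[0,0]*r,(v-K[1,2])/K[1,1]*r,r],-1)
    w=(p-c["t"])@c["R"]; w[r<=0]=np.nan
    return w
def proj(c,X):
    q=np.asarray(X)@c["R"].T+c["t"];q=q@c["K"].T
    return q[...,:2]/q[...,2:]
E
python3 - <<'E'
from h import *
for n in("side","top"):
    c=arm.camera(n);cv2.imwrite(f"pics/{n}0.png",c["image"]);np.savez(f"{n}0.npz",**c)
    print(n,c["K"],c["R"].round(3),c["t"])
print(arm.observe())
E
```

```text
pics
side [[434.49337699   0.         316.39705131]
 [  0.         434.49337699 194.88496391]
 [  0.           0.           1.        ]] [[ 0.997  0.072 -0.008]
 [ 0.026 -0.456 -0.89 ]
 [-0.068  0.887 -0.457]] [-529.35429026  124.64222341  781.60062083]
top [[449.07447982   0.         326.21539019]
 [  0.         449.07447982 211.58205229]
 [  0.           0.           1.        ]] [[ 0.02  -0.999  0.025]
 [-0.989 -0.024 -0.144]
 [ 0.145 -0.021 -0.989]] [ 166.03676056  528.7186655  1043.74853708]
{'time_s': 0.1, 'joints': array([ 1.08920293,  0.38379095,  0.04383242,  1.59941582, -0.01786982,
        1.16119707, -0.0498968 ]), 'qd': array([ 0.00112099, -0.00239723, -0.00118789, -0.00273682, -0.00056406,
        0.00155086, -0.00148255]), 'effort': array([ 2.93282006e-03, -4.34727716e+01,  1.02936991e+00, -2.50451267e+01,
        1.09068616e-02,  5.45199233e-03,  3.76476237e-05]), 'tcp_pos': array([ 243.08251979, -601.97153741,  251.98880786]), 'ee_rot': array([ 9.81634097e-01,  1.90769589e-01, -3.06047959e-04, -1.17017379e-03]), 'force': array([-0.33760882,  0.67823889,  0.1924187 ]), 'wrist_torque': array([ 0.00679452, -0.00339084, -0.04364579]), 'grip_force': 0.0, 'opening': 85.58466641600742}
```

View pics/side0.png

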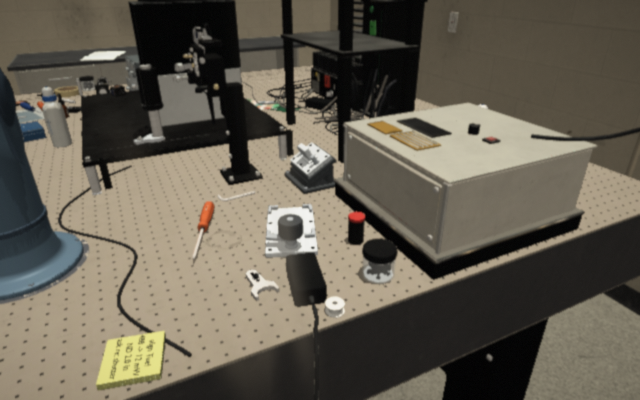

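View pics/top0.png

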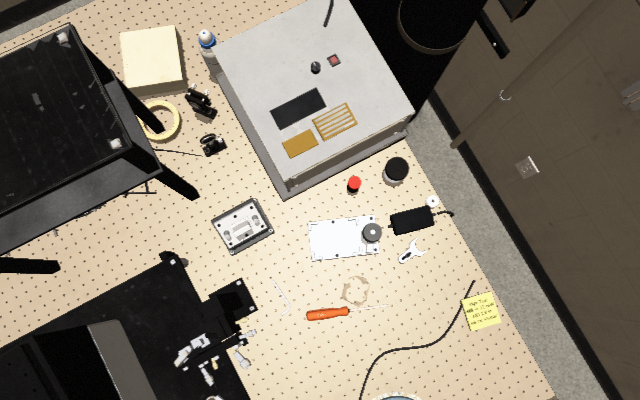

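The side view shows the jig at (312,165), the nest at (290,230), its knob at (290,225) and the fork at (262,285). In the top view the jig is at (243,226), the nest at (345,238), the knob at (372,232), the lens tube at (354,184), the jar at (397,170) and the fork at (411,250).

```bash
python3 - <<'E'
from h import *
c=dict(np.load("top0.npz"));w=pts(c);g=cv2.cvtColor(c["image"],cv2.COLOR_BGR2GRAY)
a=cv2.resize(c["image"][180:280,200:300],None,fx=4,fy=4,interpolation=cv2.INTER_CUBIC)
b=cv2.resize(c["image"][190:290,300:400],None,fx=4,fy=4,interpolation=cv2.INTER_CUBIC)
cv2.imwrite("pics/crop_top.png",np.hstack([a,b]))
for u,v in [(243,226),(345,238),(372,232),(411,250),(354,184),(397,170),(232,300),(225,222),(262,232),(320,240),(230,240),(300,150)]:
    print((u,v),w[v,u].round(0))
# tilted plate plane: bright pts region
Z=w[...,2]
print("tall things z>100, nearby xy:")
m=(Z>90)&(w[...,0]<900)&(w[...,0]>300)&(abs(w[...,1])<350)
for y0 in range(-350,350,50):
    s=m&(w[...,1]>=y0)&(w[...,1]<y0+50)
    if s.sum(): print(y0,s.sum(),np.nanpercentile(w[s],[2,98],axis=0).round(0).tolist())
E
```

```text
(243, 226) [479. 365.  99.]
(345, 238) [464. 130.  13.]
(372, 232) [474.  71.  72.]
(411, 250) [439. -32.   9.]
(354, 184) [590. 113.  57.]
(397, 170) [627.  10.  58.]
(232, 300) [317. 375. 134.]
(225, 222) [490. 411.  75.]
(262, 232) [474. 331.  22.]
(320, 240) [458. 191.  10.]
(230, 240) [450. 401.  54.]
(300, 150) [631. 239. 190.]
tall things z>100, nearby xy:
-50 27 [[723.0, -6.0, 99.0], [732.0, -0.0, 187.0]]
0 929 [[698.0, 2.0, 99.0], [805.0, 49.0, 189.0]]
50 2097 [[672.0, 51.0, 108.0], [881.0, 99.0, 189.0]]
100 2745 [[644.0, 101.0, 115.0], [894.0, 149.0, 191.0]]
150 3048 [[616.0, 151.0, 117.0], [893.0, 199.0, 192.0]]
200 3380 [[588.0, 201.0, 119.0], [893.0, 249.0, 202.0]]
250 3385 [[576.0, 251.0, 161.0], [893.0, 299.0, 191.0]]
300 2474 [[644.0, 301.0, 182.0], [895.0, 349.0, 189.0]]
```

View pics/crop_top.png

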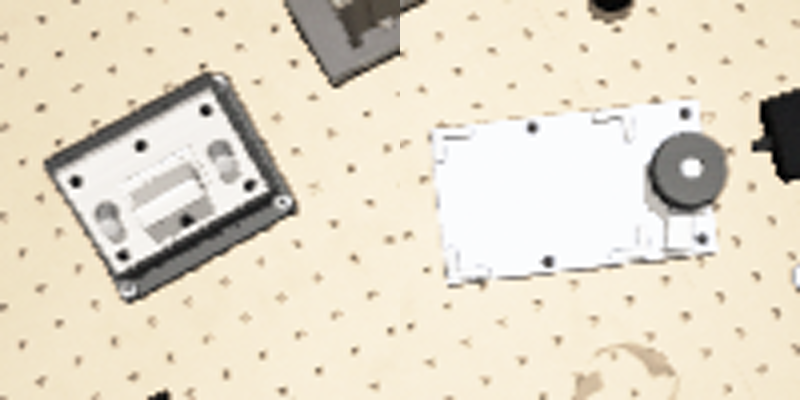

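```bash
python3 - <<'E'
from h import *
c=dict(np.load("top0.npz"));w=pts(c);g=cv2.cvtColor(c["image"],cv2.COLOR_BGR2GRAY)
Z=w[...,2]
hsv=cv2.cvtColor(c["image"],cv2.COLOR_BGR2HSV)
# ---- plate plane
box=np.zeros(g.shape,bool);box[195:250,210:272]=1
m=box&(g>150)&(hsv[...,1]<40)&(Z>35)
P=w[m];rng=np.random.default_rng(0);best=None
for _ in range(500):
    a,b,d=P[rng.choice(len(P),3,False)];n=np.cross(b-a,d-a)
    if np.linalg.norm(n)<1:continue
    n/=np.linalg.norm(n);n*=np.sign(n[2]);k=abs((P-a)@n)<2.5
    if .75<n[2]<.95 and (best is None or k.sum()>best.sum()):best=k
Q=P[best];q0=Q.mean(0);n=np.linalg.svd(Q-q0)[2][2];n*=np.sign(n[2])
print(len(P),len(Q),"n",n,"tilt",np.degrees(np.arccos(n[2])),"az",np.degrees(np.arctan2(n[1],n[0])),"res",np.std((Q-q0)@n))
ex=np.array([0,0,1])-n[2]*n;ex/=np.linalg.norm(ex);ey=np.cross(n,ex)
S=np.stack([(Q-q0)@ex,(Q-q0)@ey],1).astype(np.float32)
r=cv2.minAreaRect(S);print("rect",r);ctr=q0+r[0][0]*ex+r[0][1]*ey
print("top face centre",ctr,"=> origin",ctr-10*n,"ey",ey,"ex",ex)
# rib top
h=(P-ctr)@n;R=P[(h>30)&(h<42)];print("rib",len(R),h[(h>30)&(h<42)].mean() if len(R) else 0)
rt=R-ctr
if len(R): print("rib x,y ranges",np.percentile(rt@ex,[5,50,95]),np.percentile(rt@ey,[5,50,95]))
# ---- nest
box[:]=0;box[205:270,300:390]=1
m=(box&(g>200)&(hsv[...,1]<25)).astype(np.uint8)
L=[k for k in cv2.findContours(m,0,2)[0] if cv2.contourArea(k)>500]
k=max(L,key=cv2.contourArea)[:,0].astype(float)
def ray(uv,z):
    d=np.c_[uv,np.ones(len(uv))]@np.linalg.inv(c["K"]).T@c["R"];o=-c["R"].T@c["t"]
    return o+d*((z-o[2])/d[:,2])[:,None]
B=ray(k,12);r=cv2.minAreaRect(B[:,:2].astype(np.float32));print("nest rect",r,cv2.boxPoints(r).round(1).tolist())
# ---- knob top
box[:]=0;box[215:250,355:390]=1
T=w[box&(Z>60)&(Z<80)];print("knob",len(T),T.mean(0),np.percentile(T,[1,99],axis=0).round(1).tolist())
E
```

```text
1243 729 n [-0.4436979  -0.26026935  0.85755002] tilt 30.957397373142154 az -149.60448270195937 res 1.2212361438048909
rect ((-1.5761337280273438, -0.4583587646484375), (72.02733612060547, 100.19629669189453), 1.182075023651123)
top face centre [484.0790097  376.09082476  64.05012188] => origin [488.51598867 378.69351824  55.47462165] ey [-0.50596628  0.86255326  0.        ] ex [0.73968257 0.4338914  0.51440058]
rib 108 35.41537583065605
rib x,y ranges [-4.78891445  1.68407826  7.5463701 ] [-17.33118479  -0.16154052  16.53476451]
nest rect ((465.48992919921875, 135.50582885742188), (97.1058120727539, 167.851806640625), 8.011568069458008) [[405.70001220703125, 211.8000030517578], [429.1000061035156, 45.599998474121094], [525.2999877929688, 59.20000076293945], [501.8999938964844, 225.39999389648438]]
knob 290 [475.4874771   70.30349565  69.09333819] [[454.3, 49.9, 62.8], [496.1, 91.3, 74.0]]
```

```bash
cat >> h.py <<'E'
from scipy.spatial.transform import Rotation as Ro
def frame(x,y,az,tilt=0):  # not pos: tool orientation; y along az, tilted about horizontal
    pass
def toolR(az,tilt):  # tool y az deg (up by tilt), tool z = -n
    a=np.radians(az);t=np.radians(tilt);h=np.array([np.cos(a),np.sin(a),0]);k=np.array([0,0,1.])
    Y=h*np.cos(t)+k*np.sin(t);Z=h*np.sin(t)-k*np.cos(t)
    return np.stack([np.cross(Y,Z),Y,Z],1)
def rel(p,R):
    o=arm.observe();R0=Ro.from_quat(o["ee_rot"]).as_matrix()
    print("t",round(o["time_s"],2),"tcp",o["tcp_pos"].round(1),"J",o["joints"].round(2),"F",o["force"].round(1),"M",o["wrist_torque"].round(2),"open",round(o["opening"],1),"grip",round(o["grip_force"],1))
    print("offset",(R0.T@(np.asarray(p)-o["tcp_pos"])).round(1),"twist",np.degrees(Ro.from_matrix(R0.T@R).as_rotvec()).round(2))
E
python3 - <<'E'
from h import *
for n in("top","side"):
    w=pts(dict(np.load(n+"0.npz")));Z=w[...,2]
    print(n,"max z over (x rows 100..600 step 50, y cols 100..600 step 50)")
    for x in range(600,50,-50):
        print(x,[int(np.nanmax(Z[s])) if (s:=(w[...,0]>=x)&(w[...,0]<x+50)&(w[...,1]>=y)&(w[...,1]<y+50)).sum()>3 else -1 for y in range(100,600,50)])
s=dict(np.load("side0.npz"));w=pts(s)
print(proj(s,[[488.5,378.7,55.5],[465.5,365.2,95.3],[463,155.4,12],[475,70.3,69]]).round(0))
T=w[(abs(w[...,0]-475)<25)&(abs(w[...,1]-70)<25)&(w[...,2]>62)&(w[...,2]<76)];print(len(T),T.mean(0),np.percentile(T,[2,98],axis=0))
n=np.array([-.433,-.2575,.866]);rel(np.array([488.5,378.7,55.5])+110*n,toolR(31,30))
E
```

```text
top max z over (x rows 100..600 step 50, y cols 100..600 step 50)
600 [190, 191, 193, 192, 191, 6, 5, 6, 442, 439]
550 [59, 55, 191, 189, 55, 16, 6, 442, 446, 439]
500 [24, 19, 23, 55, 83, 84, 82, 443, 442, 441]
450 [18, 18, 23, 5, 96, 100, 86, 7, 6, 440]
400 [22, 24, 22, 7, 11, 56, 59, 6, 95, 75]
350 [7, 6, 6, 8, 7, 22, 11, 95, 96, 96]
300 [11, 6, 6, 10, 15, 329, 238, 95, 95, 94]
250 [26, 27, 27, 10, 367, 372, 350, 97, 95, 453]
200 [8, 5, 6, 8, 324, 358, 359, 93, 93, 455]
150 [6, 7, 8, 7, 6, 256, 262, 91, 423, 454]
100 [6, 6, 6, 7, 94, 104, 110, 92, 221, 269]
side max z over (x rows 100..600 step 50, y cols 100..600 step 50)
600 [188, 188, 192, 191, 188, -1, -1, -1, 293, 293]
550 [58, 54, 188, 188, -1, -1, 3, 406, 405, 293]
500 [22, 20, 22, 3, 85, 84, 84, 292, 293, 293]
450 [15, 15, 22, 11, 96, 100, 83, -1, -1, 293]
400 [22, 23, 22, 3, 4, 54, 56, 3, 93, 75]
350 [3, 4, 4, 7, 5, 22, 12, 93, 93, 93]
300 [22, 16, 3, 8, 20, 335, 236, 93, 93, 93]
250 [24, 26, 26, 307, 368, 372, 347, 92, 92, 92]
200 [4, 3, 4, 3, 323, 357, 358, 93, 89, 399]
150 [3, 3, 5, 4, 3, 254, 93, 92, 184, 401]
100 [4, 4, 3, 4, 93, 270, 274, 89, 401, 401]
[[310. 160.]
 [300. 147.]
 [289. 222.]
 [288. 219.]]
325 [479.0022133   63.30163012  69.10188164] [[458.59215143  47.41805393  62.46338345]
 [498.4946435   86.46249502  72.64060634]]
t 0.1 tcp [ 243.1 -602.   252. ] J [ 1.09  0.38  0.04  1.6  -0.02  1.16 -0.05] F [-0.3  0.7  0.2] M [ 0.01 -0.   -0.04] open 85.6 grip 0.0
offset [ 540.1 -808.7  103.1] twist [-22.19  25.75 -96.52]
```

```bash
python3 - <<'E'
from h import *
A=[]
for n in("top","side"):
    w=pts(dict(np.load(n+"0.npz")));A.append(w[np.isfinite(w[...,2])])
A=np.vstack(A)
for x in range(380,200,-15):
    print(x,[int(A[s,2].max()) if (s:=(A[:,0]>=x)&(A[:,0]<x+15)&(A[:,1]>=y)&(A[:,1]<y+15)).sum()>1 else -1 for y in range(255,450,15)])
E
python3 -c "
import rig;print([a for a in dir(rig.arm) if a[0]!='_'])"
```

```text
380 [3, 4, 4, 4, 4, 5, 5, 4, 3, 3, 6, 4, 3]
365 [5, 3, 3, 4, 4, 3, 4, 12, 14, 3, 3, 4, 5]
350 [4, 4, 8, 7, 4, 3, 5, 19, 22, 13, 12, 5, 4]
335 [5, 6, 8, 4, 4, 5, 15, 14, 216, 16, 15, 14, 7]
320 [4, 7, 6, 4, 4, 4, 14, 212, 237, 237, 236, 16, 15]
305 [7, 10, 5, 3, 5, 13, 15, 235, 237, 238, 237, 235, 13]
290 [9, 4, 6, 6, 249, 249, 334, 337, 335, 238, 239, -1, -1]
275 [7, 10, 307, 308, 250, 299, 372, 365, 350, 336, 335, -1, 95]
260 [3, 3, 303, 311, 324, 334, 372, 365, 358, 357, 335, 292, 94]
245 [8, 4, 5, 3, 323, 324, 325, 340, 359, 358, 353, 295, 293]
230 [4, 4, 6, 3, 293, 312, 324, 325, 350, 358, 359, 353, 294]
215 [3, 4, 5, 296, 297, 291, 4, 321, 323, 325, 357, 353, 292]
['MotionError', 'camera', 'hand_in', 'observe', 'tcp_to_tips']
```

```bash
R='{"offset":[380,-325,-28],"twist":[0,0,-49]}'; python3 -m handwheel '[{"offset":[380,-325,-28],"twist":[0,0,-49]},{"offset":[380,-325,-28],"twist":[0,0,-49]},{"offset":[380,-325,-28],"twist":[0,0,-49]},{"offset":[380,-325,-28],"twist":[0,0,-49]},{"offset":[380,-325,-28],"twist":[0,0,-49]},{"offset":[380,-325,-28],"twist":[0,0,-49]},{"offset":[380,-325,-28],"twist":[0,0,-49]},{"offset":[380,-325,-28],"twist":[0,0,-49]}]' 50
python3 - <<'E'
from h import *
rel([420,270,290],toolR(31,10))
E
```

```text
time_s: 1.1
tcp_pos: [473.9, -158.0, 281.1]
ee_rot: [0.814, 0.58, -0.0, 0.0]
force: [-0.3, -0.4, 0.7]
opening: 50.0
grip_force: 0.0
t 1.1 tcp [ 473.9 -158.   281.1] J [ 0.63  0.1  -0.41  1.9   0.04  1.15 -0.13] F [-0.3 -0.4  0.7] M [-0.03 -0.09 -0.02] open 50.0 grip 0.0
offset [ 387.  -190.5   -9. ] twist [ -9.37   4.38 -49.9 ]
```

```bash
python3 -m handwheel '[{"offset":[387,-190,-9],"twist":[-9,4,-50]},{"offset":[387,-190,-9],"twist":[-9,4,-50]},{"offset":[387,-190,-9],"twist":[-9,4,-50]},{"offset":[387,-190,-9],"twist":[-9,4,-50]},{"offset":[387,-190,-9],"twist":[-9,4,-50]},{"offset":[387,-190,-9],"twist":[-9,4,-50]},{"offset":[387,-190,-9],"twist":[-9,4,-50]},{"offset":[387,-190,-9],"twist":[-9,4,-50]}]'
python3 - <<'E'
from h import *
n=np.array([-.4286,-.2575,.866])
rel(np.array([488.5,378.7,55.5])+150*n,toolR(31,30))
c=arm.camera("side");cv2.imwrite("pics/s1.png",c["image"])
E
```

```text
time_s: 2.1
tcp_pos: [417.7, 273.8, 290.8]
ee_rot: [0.485, 0.87, 0.073, 0.041]
force: [0.5, -0.6, 0.8]
opening: 50.0
grip_force: 0.0
t 2.1 tcp [417.7 273.8 290.8] J [ 0.25  0.   -0.91  1.98  0.02  0.99 -0.12] F [ 0.5 -0.6  0.8] M [-0.08  0.1  -0.04] open 50.0 grip 0.0
offset [ 53.1  22.2 110.7] twist [-20.37  -0.2    0.69]
```

View pics/s1.png

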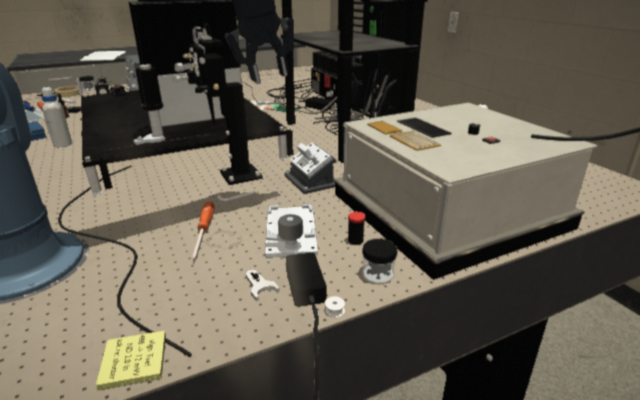

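The side view shows the gripper at (262,50), above and behind the jig. No contact so far.

```bash
python3 -m handwheel '[{"offset":[27,11,40],"twist":[-10,0,0.3]},{"offset":[53,22,80],"twist":[-20.4,0,0.7]},{"offset":[53,22,111],"twist":[-20.4,0,0.7]},{"offset":[53,22,111],"twist":[-20.4,0,0.7]}]'
python3 - <<'E'
from h import *
n=np.array([-.4286,-.2575,.866])
rel(np.array([488.5,378.7,55.5])+60*n,toolR(31,30))
for nm in("top","side"):
    c=arm.camera(nm);np.savez(nm+"1.npz",**c);uv=proj(c,np.array([488.5,378.7,55.5])).astype(int)
    x0,y0=max(uv[0]-75,0),max(uv[1]-90,0);cv2.imwrite(f"pics/{nm}2.png",cv2.resize(c["image"][y0:y0+120,x0:x0+130],None,fx=3,fy=3,interpolation=cv2.INTER_CUBIC));print(x0,y0)
a=cv2.imread("pics/top2.png");b=cv2.imread("pics/side2.png");cv2.imwrite("pics/c2.png",np.hstack([a,b]))
E
```

```text
time_s: 2.65
tcp_pos: [425.8, 330.0, 180.2]
ee_rot: [0.481, 0.839, 0.221, 0.127]
force: [0.2, -0.8, -0.7]
opening: 50.0
grip_force: 0.0
t 2.65 tcp [425.8 330.  180.2] J [ 0.1   0.12 -0.94  2.25  0.65  0.39 -0.83] F [ 0.2 -0.8 -0.7] M [-0.24  0.45 -0.  ] open 50.0 grip 0.0
offset [10.1  6.5 87.3] twist [-0.44  0.38 -0.54]
165 133
235 70
```

View pics/c2.png

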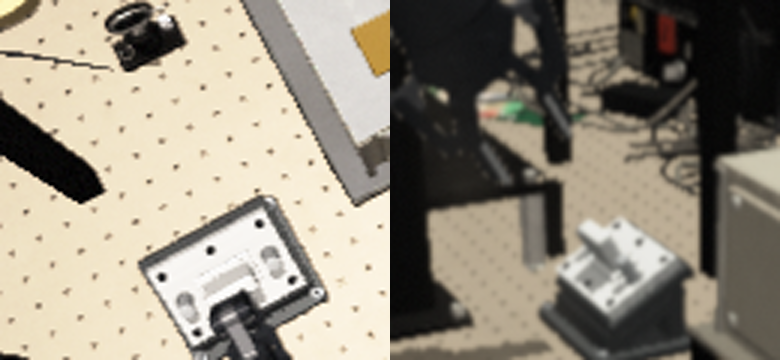

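Top crop: the finger at (235,310) is in line with the rib at (229,278). Side crop: rib at (600,240), fingers above it.

```bash
python3 -m handwheel '[{"offset":[0,0,0],"twist":[0,0,0]},{"offset":[0,0,0],"twist":[0,0,0]}]'
python3 - <<'E'
from h import *
n=np.array([-.4286,-.2575,.866])
rel(np.array([488.5,378.7,55.5])+60*n,toolR(31,30))
E
```

```text
time_s: 3.0
tcp_pos: [428.4, 333.4, 185.3]
ee_rot: [0.481, 0.838, 0.225, 0.129]
force: [0.4, -0.2, 0.6]
opening: 50.0
grip_force: 0.0
t 3.0 tcp [428.4 333.4 185.3] J [ 0.11  0.12 -0.94  2.24  0.65  0.39 -0.83] F [ 0.4 -0.2  0.6] M [-0.22  0.44 -0.02] open 50.0 grip 0.0
offset [ 8.4 -0.2 89.8] twist [ 0.04  0.32 -0.59]
```

```bash
python3 -m handwheel '[{"offset":[4,0,30],"twist":[0,0.3,-0.5]},{"offset":[8,0,60],"twist":[0,0.3,-0.5]},{"offset":[8,0,85],"twist":[0,0.3,-0.5]},{"offset":[8,0,90],"twist":[0,0.3,-0.5]},{"offset":[8,0,90],"twist":[0,0.3,-0.5]}]'
python3 - <<'E'
from h import *
n=np.array([-.4286,-.2575,.866])
rel(np.array([488.5,378.7,55.5])+38*n,toolR(31,30))
for nm in("top","side"):
    c=arm.camera(nm);np.savez(nm+"1.npz",**c);uv=proj(c,np.array([488.5,378.7,55.5])).astype(int)
    x0,y0=max(uv[0]-50,0),max(uv[1]-50,0);cv2.imwrite(f"pics/{nm}3.png",cv2.resize(c["image"][y0:y0+100,x0:x0+100],None,fx=4,fy=4,interpolation=cv2.INTER_CUBIC));print(x0,y0)
a=cv2.imread("pics/top3.png");b=cv2.imread("pics/side3.png");cv2.imwrite("pics/c3.png",np.hstack([a,b]))
E
```

```text
time_s: 3.62
tcp_pos: [462.2, 363.6, 106.9]
ee_rot: [0.476, 0.841, 0.225, 0.127]
force: [0.3, -0.1, 0.0]
opening: 49.7
grip_force: 0.0
t 3.62 tcp [462.2 363.6 106.9] J [-0.17  0.36 -0.69  2.2   1.21  0.36 -1.32] F [ 0.3 -0.1  0. ] M [-0.24  0.46  0.07] open 49.7 grip 0.0
offset [-0.6  0.6 21.6] twist [-0.03 -0.06 -0.03]
190 173
260 110
```

View pics/c3.png

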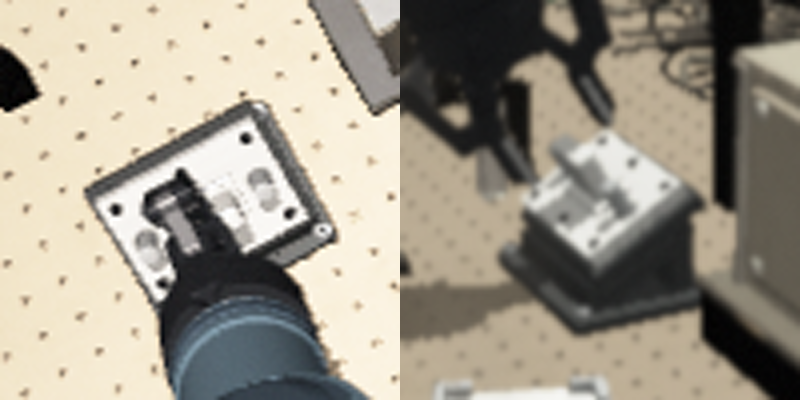

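```bash
python3 - <<'E'
from h import *
o=arm.observe();R=Ro.from_quat(o["ee_rot"]).as_matrix();p=o["tcp_pos"]
n=-R[:,2];O=np.array([488.5,378.7,55.5]);PX=R[:,1];PY=R[:,0]
for nm,f in(("top",(190,173,0)),("side",(260,110,400))):
    c=dict(np.load(nm+"1.npz"))
    for lab,X in(("tip+",p+R@[0,25,18]),("tip-",p+R@[0,-25,18]),("tipmid",p+R@[0,0,18]),("ribtop ends",O+46*n+20*PY),("",O+46*n-20*PY),("hole+",O+10*n+37*PY),("hole-",O+10*n-37*PY),("ctr10",O+10*n)):
        q=(proj(c,X)-f[:2])*4+[f[2],0];print(nm,lab,q.round(0))
E
```

```text
top tip+ [185. 193.]
top tip- [229. 264.]
top tipmid [207. 229.]
top ribtop ends [178. 248.]
top  [241. 212.]
top hole+ [146. 240.]
top hole- [259. 177.]
top ctr10 [203. 209.]
side tip+ [599. 124.]
side tip- [535. 176.]
side tipmid [567. 150.]
side ribtop ends [551. 135.]
side  [579. 156.]
side hole+ [567. 169.]
side hole- [620. 210.]
side ctr10 [593. 189.]
```

```bash
python3 -m handwheel '[{"offset":[0,0.6,10],"twist":[0,0,0]},{"offset":[0,0.6,20],"twist":[0,0,0]},{"offset":[0,0.6,21],"twist":[0,0,0]},{"offset":[0,0.6,21],"twist":[0,0,0]}]' 30
python3 -m handwheel '[{"offset":[0,0,0],"twist":[0,0,0]},{"offset":[0,0,0],"twist":[0,0,0]}]' 18
python3 - <<'E'
from h import *
n=np.array([-.4286,-.2575,.866])
rel(np.array([488.5,378.7,55.5])+38*n,toolR(31,30))
for nm in("top","side"):
    c=arm.camera(nm);np.savez(nm+"1.npz",**c);uv=proj(c,np.array([488.5,378.7,55.5])).astype(int)
    x0,y0=max(uv[0]-40,0),max(uv[1]-45,0);cv2.imwrite(f"pics/{nm}4.png",cv2.resize(c["image"][y0:y0+80,x0:x0+80],None,fx=5,fy=5,interpolation=cv2.INTER_CUBIC));print(x0,y0)
a=cv2.imread("pics/top4.png");b=cv2.imread("pics/side4.png");cv2.imwrite("pics/c4.png",np.hstack([a,b]))
E
```

```text
time_s: 4.22
tcp_pos: [471.4, 369.3, 89.2]
ee_rot: [0.476, 0.841, 0.226, 0.127]
force: [-0.2, 0.3, 0.1]
opening: 29.8
grip_force: 0.0
time_s: 4.47
tcp_pos: [471.3, 369.3, 88.8]
ee_rot: [0.476, 0.841, 0.225, 0.127]
force: [0.2, 0.7, -0.4]
opening: 17.9
grip_force: 0.0
t 4.47 tcp [471.3 369.3  88.8] J [-0.21  0.41 -0.64  2.18  1.31  0.35 -1.41] F [ 0.2  0.7 -0.4] M [-0.24  0.47  0.01] open 17.9 grip 0.0
offset [-0.7  0.3  0.6] twist [-0.03 -0.06 -0.01]
200 178
270 115
```

View pics/c4.png

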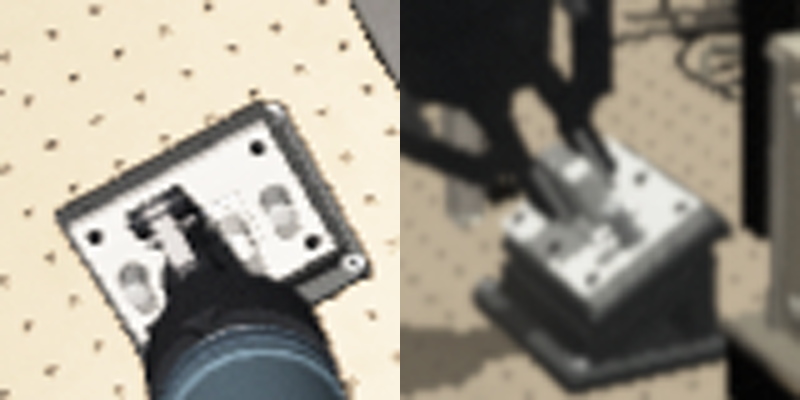

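```bash
python3 - <<'E'
from h import *
R=toolR(31,30);O=np.array([488.5,378.7,55.5])
for nm in("top0","side0","top1","side1"):
    c=dict(np.load(nm+".npz"));w=pts(c);g=cv2.cvtColor(c["image"],cv2.COLOR_BGR2GRAY)
    q=(w-O)@R; PY=q[...,0];PX=q[...,1];H=-q[...,2]
    print(nm)
    for lo,hi in((6,14),(20,34),(34,42),(42,50)):
        for lab,m in(("bright",g>110),("dark",g<70)):
            s=m&(H>lo)&(H<hi)&(abs(PX)<60)&(abs(PY)<70)
            if s.sum()>8:print(lo,hi,lab,s.sum(),"x",np.percentile(PX[s],[3,50,97]).round(0),"y",np.percentile(PY[s],[3,50,97]).round(0),"h",np.median(H[s]).round(1))
E
```

```text
top0
6 14 bright 933 x [-34.   8.  34.] y [-48.  -1.  48.] h 9.9
6 14 dark 19 x [-29. -25.  28.] y [-42.   0.  44.] h 10.8
20 34 bright 81 x [-3.  5.  8.] y [-42.  -2.  40.] h 29.5
34 42 bright 31 x [-2.  6.  7.] y [-37.   1.  22.] h 36.9
42 50 bright 100 x [-6.  1.  7.] y [-18.  -1.  17.] h 45.7
side0
6 14 bright 529 x [-32.  -5.  35.] y [-52. -14.  45.] h 10.2
20 34 bright 51 x [-4.  2.  8.] y [-45. -35.  34.] h 29.3
34 42 bright 20 x [-5.  1.  8.] y [-23. -21.   7.] h 39.5
42 50 bright 54 x [-5.  1.  8.] y [-21.  -4.  14.] h 45.5
top1
6 14 bright 656 x [-32.  11.  34.] y [-48. -18.  48.] h 9.9
20 34 bright 62 x [-4.  2. 12.] y [-41. -12.  41.] h 30.5
34 42 bright 10 x [-2.  5. 10.] y [-40. -19. -10.] h 35.9
42 50 bright 22 x [-5.  2.  7.] y [-19. -16. -12.] h 45.1
side1
6 14 bright 457 x [-32.  -7.  36.] y [-53. -23.  41.] h 10.0
20 34 bright 64 x [-5.  3. 21.] y [-45. -22.  -5.] h 29.0
20 34 dark 10 x [-20. -17.  17.] y [-10.  -6.  -4.] h 30.4
34 42 bright 21 x [-5.  3. 22.] y [-24. -19.  -7.] h 38.7
34 42 dark 13 x [-22. -19.  18.] y [-9. -6.  3.] h 38.4
42 50 bright 54 x [-5.  1. 10.] y [-22.  -6.  14.] h 45.7
42 50 dark 16 x [-22. -17.  19.] y [-9. -6.  7.] h 46.7
```

```bash
python3 -m handwheel '[{"offset":[-0.5,0.7,0],"twist":[0,0,0]},{"offset":[-0.5,0.7,0],"twist":[0,0,0]},{"offset":[-0.5,0.7,0],"twist":[0,0,0]},{"offset":[-0.5,0.7,0],"twist":[0,0,0]}]' 8 25
python3 - <<'E'
from h import *
n=np.array([-.4286,-.2575,.866]);rel(np.array([488.5,378.7,55.5])+38*n,toolR(31,30))
o=arm.observe();R=Ro.from_quat(o["ee_rot"]).as_matrix();print("tool F",(R.T@o["force"]).round(1),"M",(R.T@o["wrist_torque"]).round(2))
E
```

```text
time_s: 5.08
tcp_pos: [472.5, 369.9, 89.5]
ee_rot: [0.475, 0.841, 0.226, 0.127]
force: [0.0, 0.3, 6.0]
opening: 13.6
grip_force: 29.9
t 5.08 tcp [472.5 369.9  89.5] J [-0.21  0.41 -0.64  2.18  1.31  0.35 -1.41] F [0.  0.3 6. ] M [-0.01  0.06  0.04] open 13.6 grip 29.9
offset [-0.7 -1.2  0.6] twist [ 0.04 -0.1   0.01]
tool F [ 0.2  3.2 -5.1] M [ 0.06  0.04 -0.02]
```

```bash
cat > st.py <<'E'
from h import *
n=np.array([-.4286,-.2575,.866]);rel(np.array([488.5,378.7,55.5])+88*n,toolR(31,30))
o=arm.observe();R=Ro.from_quat(o["ee_rot"]).as_matrix();print("tool F",(R.T@o["force"]).round(1),"M",(R.T@o["wrist_torque"]).round(2))
E
python3 -m handwheel '[{"offset":[0,0,0],"twist":[0,0,0]},{"offset":[0,0.3,-2],"twist":[0,0,0]},{"offset":[0,0.3,-4],"twist":[0,0,0]},{"offset":[0,0.3,-6],"twist":[0,0,0]}]' 8 60
python3 st.py
```

```text
time_s: 5.58
tcp_pos: [470.0, 368.2, 94.1]
ee_rot: [0.476, 0.841, 0.226, 0.126]
force: [3.7, 4.6, -2.7]
opening: 13.1
grip_force: 58.8
t 5.58 tcp [470.  368.2  94.1] J [-0.2   0.39 -0.66  2.18  1.28  0.36 -1.38] F [ 3.7  4.6 -2.7] M [ 0.36 -0.07  0.13] open 13.1 grip 58.8
offset [ -0.4  -0.9 -43.9] twist [-0.04 -0.13 -0.03]
tool F [2.1 3.5 5.1] M [-0.24  0.3   0.02]
```

```bash
python3 -m handwheel '[{"offset":[0.2,0.5,-4],"twist":[0,0,0]},{"offset":[0.3,0.6,-8],"twist":[0,0,0]},{"offset":[0.3,0.6,-12],"twist":[0,0,0]}]'
python3 st.py
```

```text
time_s: 5.95
tcp_pos: [464.7, 365.1, 104.8]
ee_rot: [0.476, 0.841, 0.225, 0.126]
force: [4.0, 3.1, -2.2]
opening: 13.2
grip_force: 58.9
t 5.95 tcp [464.7 365.1 104.8] J [-0.18  0.37 -0.68  2.19  1.21  0.36 -1.33] F [ 4.   3.1 -2.2] M [ 0.23 -0.01  0.08] open 13.2 grip 58.9
offset [ -0.5  -1.  -31.6] twist [-0.08 -0.09 -0.03]
tool F [0.6 3.3 4.5] M [-0.13  0.21  0.03]
```

```bash
python3 -m handwheel '[{"offset":[0,0.3,-5],"twist":[0,0,0]},{"offset":[0,0.5,-10],"twist":[0,0,0]},{"offset":[0,0.6,-16],"twist":[0,0,0]},{"offset":[0,0.6,-22],"twist":[0,0,0]},{"offset":[0,0.6,-30],"twist":[0,0,0]},{"offset":[0,0.6,-38],"twist":[0,0,0]}]'
python3 st.py
python3 - <<'E'
from h import *
Y=np.array([-.139,.990,0]);
rel([453,230,190],toolR(8,0))
rel([463,155.4,12+38+40],toolR(8,0))
E
```

```text
time_s: 6.7
tcp_pos: [447.8, 353.9, 137.1]
ee_rot: [0.476, 0.841, 0.223, 0.127]
force: [0.5, 0.5, -2.4]
opening: 12.5
grip_force: 59.3
t 6.7 tcp [447.8 353.9 137.1] J [-0.08  0.27 -0.78  2.22  1.01  0.38 -1.15] F [ 0.5  0.5 -2.4] M [-0.39  0.69 -0.01] open 12.5 grip 59.3
offset [0.3 0.5 6.5] twist [-0.24  0.03 -0.01]
tool F [ 0.2 -0.6  2.4] M [0.79 0.01 0.02]
t 6.7 tcp [447.8 353.9 137.1] J [-0.08  0.27 -0.78  2.22  1.01  0.38 -1.15] F [ 0.5  0.5 -2.4] M [-0.39  0.69 -0.01] open 12.5 grip 59.3
offset [-108.9  -25.3  -75.4] twist [29.36 -5.94 22.46]
t 6.7 tcp [447.8 353.9 137.1] J [-0.08  0.27 -0.78  2.22  1.01  0.38 -1.15] F [ 0.5  0.5 -2.4] M [-0.39  0.69 -0.01] open 12.5 grip 59.3
offset [-178.  -100.8   -3.3] twist [29.36 -5.94 22.46]
```

```bash
python3 -m handwheel '[{"offset":[-8,0,-25],"twist":[0,0,0]},{"offset":[-30,-7,-45],"twist":[7,-1.5,5.6]},{"offset":[-57,-13,-60],"twist":[14.7,-3,11]},{"offset":[-84,-19,-70],"twist":[22,-4.5,17]},{"offset":[-109,-25,-75],"twist":[29.4,-6,22.5]},{"offset":[-109,-25,-75],"twist":[29.4,-6,22.5]},{"offset":[-109,-25,-75],"twist":[29.4,-6,22.5]}]'
python3 - <<'E'
from h import *
rel([463,155.4,12+38+45],toolR(8,0))
c=arm.camera("side");cv2.imwrite("pics/s5.png",cv2.resize(c["image"][90:290,200:440],None,fx=3,fy=3,interpolation=cv2.INTER_CUBIC))
E
```

```text
time_s: 7.58
tcp_pos: [453.2, 231.6, 189.7]
ee_rot: [0.656, 0.755, 0.001, -0.001]
force: [-0.9, -0.5, -2.8]
opening: 13.0
grip_force: 59.5
t 7.58 tcp [453.2 231.6 189.7] J [ 0.26  0.32 -0.93  1.96  0.3   1.01 -0.66] F [-0.9 -0.5 -2.8] M [0.03 0.04 0.  ] open 13.0 grip 59.5
offset [-77.   -1.   94.5] twist [ 0.01 -0.11  0.06]
```

View pics/s5.png

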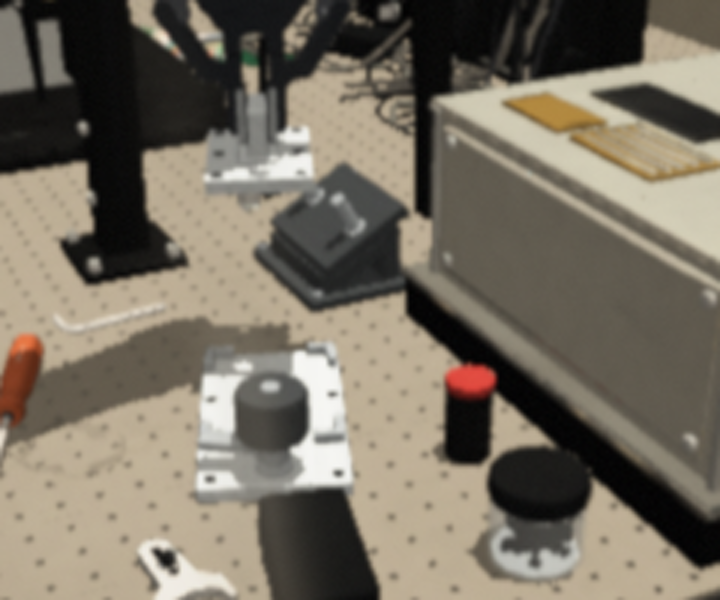

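The plate hangs level at (258,160), clear of the jig, with its bare pins at (345,210). The nest is empty at (275,415), toe open.

```bash
python3 -m handwheel '[{"offset":[-50,-1,20],"twist":[0,0,0]},{"offset":[-77,-1,55],"twist":[0,0,0]},{"offset":[-77,-1,80],"twist":[0,0,0]},{"offset":[-77,-1,94],"twist":[0,0,0]},{"offset":[-77,-1,94],"twist":[0,0,0]},{"offset":[-77,-1,94],"twist":[0,0,0]}]'
python3 - <<'E'
from h import *
rel([463,155.4,12+38],toolR(8,0))
o=arm.observe();p=o["tcp_pos"]
hx=np.array([np.cos(np.radians(8)),np.sin(np.radians(8)),0]);hy=np.array([-hx[1],hx[0],0])
for nm in("top","side"):
    c=arm.camera(nm);np.savez(nm+"2.npz",**c);w=pts(c);g=cv2.cvtColor(c["image"],cv2.COLOR_BGR2GRAY)
    q=w-p;X=q@hx;Y=q@hy;H=w[...,2]
    s=(g>110)&(abs(H-(p[2]-28))<5)&(abs(X)<45)&(abs(Y)<60)
    P=np.stack([X[s],Y[s]],1).astype(np.float32)
    print(nm,"plate",s.sum(),cv2.minAreaRect(P),"h",np.median(H[s])-p[2], "pct",np.percentile(P,[2,98],axis=0).round(1).tolist())
    s=(g>150)&(abs(H-12)<5)&(abs(X)<65)&(Y<75)&(Y>-120)
    P=np.stack([X[s],Y[s]],1);print("nest",s.sum(),np.percentile(P,[1,99],axis=0).round(1).tolist(),np.median(H[s]))
E
```

```text
time_s: 8.38
tcp_pos: [465.0, 156.9, 97.3]
ee_rot: [0.655, 0.755, 0.002, 0.0]
force: [-0.2, 0.5, -2.5]
opening: 12.9
grip_force: 59.3
t 8.38 tcp [465.  156.9  97.3] J [ 0.32  0.42 -0.82  2.07  0.42  0.82 -0.62] F [-0.2  0.5 -2.5] M [ 0.01 -0.04 -0.01] open 12.9 grip 59.3
offset [-1.3 -2.4 47.3] twist [ 0.22 -0.14  0.11]
top plate 170 ((-10.741209030151367, 30.06995964050293), (53.81394958496094, 36.77510070800781), 0.7297213077545166) h -30.109253808682837 pct [[-37.1, 13.4], [11.1, 47.9]]
nest 249 [[-48.8, 8.7], [37.2, 60.9]] 12.476811465062662
side plate 697 ((0.0515289306640625, -2.32427978515625), (105.33484649658203, 70.12000274658203), 89.75983428955078) h -28.54899964243478 pct [[-33.6, -53.5], [33.9, 43.0]]
nest 811 [[-45.4, -107.1], [48.7, 40.1]] 13.395259518041762
```

```bash
python3 -m handwheel '[{"offset":[0,0,12],"twist":[0,0,0]},{"offset":[0,0,24],"twist":[0,0,0]},{"offset":[0,0,30],"twist":[0,0,0]},{"offset":[0,0,30],"twist":[0,0,0]},{"offset":[0,0,30],"twist":[0,0,0]}]'
cat > rl.py <<'E'
from h import *
rel([463,155.4,12+38],toolR(8,0))
o=arm.observe();p=o["tcp_pos"]
hx=np.array([np.cos(np.radians(8)),np.sin(np.radians(8)),0]);hy=np.array([-hx[1],hx[0],0])
for nm in("top","side"):
    c=arm.camera(nm);np.savez(nm+"2.npz",**c);w=pts(c);g=cv2.cvtColor(c["image"],cv2.COLOR_BGR2GRAY)
    q=w-p;X=q@hx;Y=q@hy;H=w[...,2]
    s=(g>110)&(abs(H-(p[2]-29))<4)&(abs(X)<45)&(abs(Y)<60)
    P=np.stack([X[s],Y[s]],1)
    print(nm,"plate",s.sum(),"h",np.median(H[s]), "pct",np.percentile(P,[2,98],axis=0).round(1).tolist())
    s=(g>150)&(abs(H-12)<5)&(abs(X)<65)&(Y<75)&(Y>-120)
    P=np.stack([X[s],Y[s]],1);print("nest",s.sum(),np.percentile(P,[1,99],axis=0).round(1).tolist(),np.median(H[s]))
c0=arm.camera("side");cv2.imwrite("pics/s6.png",cv2.resize(c0["image"][150:270,230:350],None,fx=5,fy=5,interpolation=cv2.INTER_CUBIC))
E
python3 rl.py
```

```text
time_s: 9.1
tcp_pos: [464.7, 155.7, 66.3]
ee_rot: [0.656, 0.755, 0.001, -0.0]
force: [-0.6, 0.0, -2.9]
opening: 13.4
grip_force: 59.5
t 9.1 tcp [464.7 155.7  66.3] J [ 0.28  0.48 -0.78  2.08  0.48  0.77 -0.66] F [-0.6  0.  -2.9] M [ 0.03 -0.01 -0.01] open 13.4 grip 59.5
offset [-0.1 -1.7 16.3] twist [ 0.11 -0.12  0.01]
top plate 161 h 36.46127928563927 pct [[-37.3, 13.4], [11.8, 47.9]]
nest 242 [[-48.3, 10.8], [38.0, 62.0]] 12.472420026266068
side plate 411 h 37.83807860803994 pct [[-34.7, -53.2], [34.1, 44.7]]
nest 705 [[-45.2, -106.1], [49.3, 48.2]] 13.344442162270088
```

View pics/s6.png

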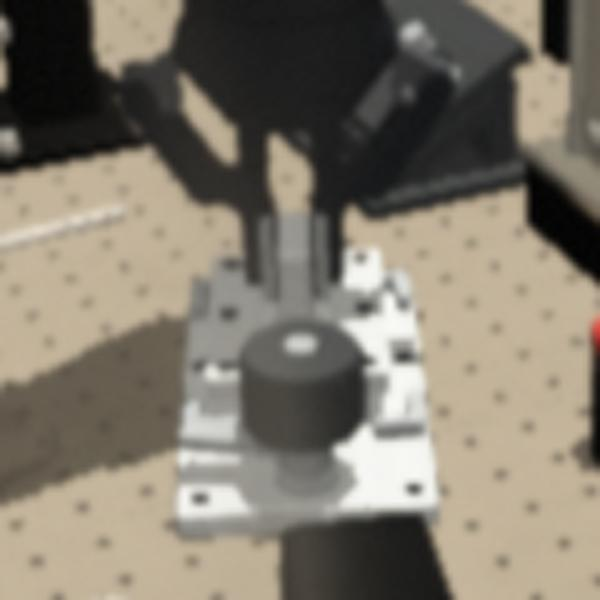

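The side crop shows the plate over the nest, inside its corners, about 15 mm up. The knob is at (302,385).

```bash
python3 -m handwheel '[{"offset":[0,0.8,6],"twist":[0,0,0]},{"offset":[0,0.8,11],"twist":[0,0,0]},{"offset":[0,0.8,13],"twist":[0,0,0]},{"offset":[0,0.8,14],"twist":[0,0,0]},{"offset":[0,0.8,14],"twist":[0,0,0]}]'; python3 st.py|tail -1
```

```text
time_s: 9.88
tcp_pos: [465.3, 155.7, 52.3]
ee_rot: [0.656, 0.755, 0.001, -0.0]
force: [-0.3, 0.2, -1.4]
opening: 13.3
grip_force: 59.7
tool F [ 0.2 -0.3  1.4] M [ 0.19 -0.01 -0.03]
```

```bash
python3 -m handwheel '[{"offset":[0,0,0.5],"twist":[0,0,0]},{"offset":[0,0,1],"twist":[0,0,0]},{"offset":[0,0,1],"twist":[0,0,0]}]'; python3 st.py|tail -1; python3 rl.py
```

```text
time_s: 10.25
tcp_pos: [465.3, 155.7, 52.2]
ee_rot: [0.656, 0.755, 0.001, 0.0]
force: [-2.2, -1.4, 9.1]
opening: 13.1
grip_force: 61.0
tool F [-1.1 -2.4 -9.1] M [ 0.98 -0.13 -0.06]
t 10.25 tcp [465.3 155.7  52.2] J [ 0.26  0.5  -0.76  2.08  0.51  0.75 -0.69] F [-2.2 -1.4  9.1] M [-0.27  0.96  0.06] open 13.1 grip 61.0
offset [ 0.1 -2.4  2.2] twist [ 0.08 -0.03 -0.01]
top plate 181 h 22.20757309954299 pct [[-43.9, 13.2], [38.4, 58.7]]
nest 235 [[-49.1, 11.3], [37.5, 62.1]] 12.246713491417657
side plate 381 h 23.25974540394988 pct [[-42.8, -55.6], [43.8, 56.5]]
nest 690 [[-45.8, -106.6], [48.6, 50.4]] 13.347973740941157
```

```bash
python3 -m handwheel '[{"offset":[0,0,0],"twist":[0,0,0]},{"offset":[0,0,0],"twist":[0,0,0]},{"offset":[0,0,0],"twist":[0,0,0]}]' 30 25
python3 -m handwheel '[{"offset":[0,0,-15],"twist":[0,0,0]},{"offset":[0,0,-40],"twist":[0,0,0]},{"offset":[0,0,-70],"twist":[0,0,0]},{"offset":[0,0,-70],"twist":[0,0,0]},{"offset":[0,0,-70],"twist":[0,0,0]}]'
python3 - <<'E'
from h import *
rel([475,70,120],toolR(8,0));rel([475,70,64],toolR(60,0))
O=np.array([463,155.4,0]);hx=np.array([np.cos(np.radians(8)),np.sin(np.radians(8)),0]);hy=np.array([-hx[1],hx[0],0])
for nm in("top","side"):
    c=arm.camera(nm);w=pts(c);g=cv2.cvtColor(c["image"],cv2.COLOR_BGR2GRAY);q=w-O;X=q@hx;Y=q@hy;H=w[...,2]
    s=(g>100)&(abs(H-22.5)<3)&(abs(X)<38)&(abs(Y)<53);print(nm,s.sum(),"plate",np.percentile(np.stack([X[s],Y[s],H[s]],1),[1,50,99],axis=0).round(1).tolist())
    A=np.c_[X[s],Y[s],np.ones(s.sum())];print("slopes deg",np.degrees(np.linalg.lstsq(A,H[s],rcond=None)[0][:2]).round(2))
    s=(H>62)&(H<75)&(abs(X)<30)&(Y<-55)&(Y>-115);print("knob top",s.sum(),np.percentile(w[s],[2,98],axis=0).round(1).tolist())
E
```

```text
time_s: 10.78
tcp_pos: [465.6, 155.8, 51.3]
ee_rot: [0.656, 0.755, 0.002, -0.0]
force: [-0.2, -0.2, 0.4]
opening: 29.9
grip_force: 0.0
time_s: 11.4
tcp_pos: [465.2, 155.3, 121.4]
ee_rot: [0.656, 0.755, 0.001, 0.0]
force: [-0.3, 0.5, -0.9]
opening: 30.2
grip_force: 0.0
t 11.4 tcp [465.2 155.3 121.4] J [ 0.35  0.38 -0.85  2.05  0.38  0.87 -0.58] F [-0.3  0.5 -0.9] M [0.   0.04 0.  ] open 30.2 grip 0.0
offset [-85.8  -2.1   1.3] twist [ 0.11 -0.07 -0.01]
t 11.4 tcp [465.2 155.3 121.4] J [ 0.35  0.38 -0.85  2.05  0.38  0.87 -0.58] F [-0.3  0.5 -0.9] M [0.   0.04 0.  ] open 30.2 grip 0.0
offset [-85.9  -2.2  57.3] twist [ 1.400e-01 -2.000e-02 -5.201e+01]
top 202 plate [[-35.3, 4.8, 19.7], [-18.7, 33.9, 22.1], [27.3, 48.0, 25.2]]
slopes deg [ 0.01 -0.16]Traceback (most recent call last):
  File "<stdin>", line 8, in <module>
    return _quantile_unchecked(
        a, q, axis, out, overwrite_input, method, keepdims, weights)
    return _ureduce(a,
                    func=_quantile_ureduce_func,
    ...<5 lines>...
                    overwrite_input=overwrite_input,
                    method=method)
    r = func(a, **kwargs)
    result = _quantile(arr,
                       quantiles=q,
    ...<2 lines>...
                       out=out,
                       weights=wgt)
    slices_having_nans = np.isnan(arr[-1, ...])
                                  ~~~^^^^^^^^^
IndexError: index -1 is out of bounds for axis 0 with size 0
```

```bash
python3 -m handwheel '[{"offset":[-22,-0.5,0],"twist":[0,0,-9]},{"offset":[-44,-1,0],"twist":[0,0,-18]},{"offset":[-66,-2,0],"twist":[0,0,-27]},{"offset":[-86,-2,0],"twist":[0,0,-35]},{"offset":[-86,-2,0],"twist":[0,0,-35]},{"offset":[-86,-2,0],"twist":[0,0,-35]}]' 66
python3 - <<'E'
from h import *
rel([475,70,64],toolR(43,0))
o=arm.observe();R=Ro.from_quat(o["ee_rot"]).as_matrix();p=o["tcp_pos"]
for nm in("top","side"):
    c=arm.camera(nm);np.savez(nm+"3.npz",**c);w=pts(c)
    s=(abs(w[...,0]-475)<30)&(abs(w[...,1]-70)<30)&(w[...,2]>45)&(w[...,2]<67)
    print(nm,s.sum(),np.percentile(w[s],[2,50,98],axis=0).round(1).tolist() if s.sum() else 0)
c=dict(np.load("side3.npz"));cv2.imwrite("pics/s7.png",cv2.resize(c["image"][140:280,220:380],None,fx=4,fy=4,interpolation=cv2.INTER_CUBIC))
print(((proj(c,[[475,70,69],p+R@[0,33,18],p+R@[0,-33,18]])-[220,140])*4).round(0).tolist())
E
```

```text
time_s: 12.2
tcp_pos: [474.7, 71.0, 120.7]
ee_rot: [0.399, 0.917, 0.001, -0.0]
force: [0.5, 0.9, 0.5]
opening: 65.9
grip_force: 0.0
t 12.2 tcp [474.7  71.  120.7] J [ 0.62  0.41 -0.97  2.07  0.43  0.88  0.16] F [0.5 0.9 0.5] M [ 0.01  0.01 -0.01] open 65.9 grip 0.0
offset [-1.  -0.5 56.7] twist [ 0.13 -0.11 -0.08]
top 29 [[454.2, 74.0, 47.7], [465.4, 87.6, 58.7], [484.1, 92.0, 66.7]]
side 262 [[457.6, 46.3, 45.6], [481.4, 50.9, 56.4], [500.6, 65.5, 66.7]]
[[272.0, 317.0], [328.0, 228.0], [206.0, 273.0]]
```

View pics/s7.png

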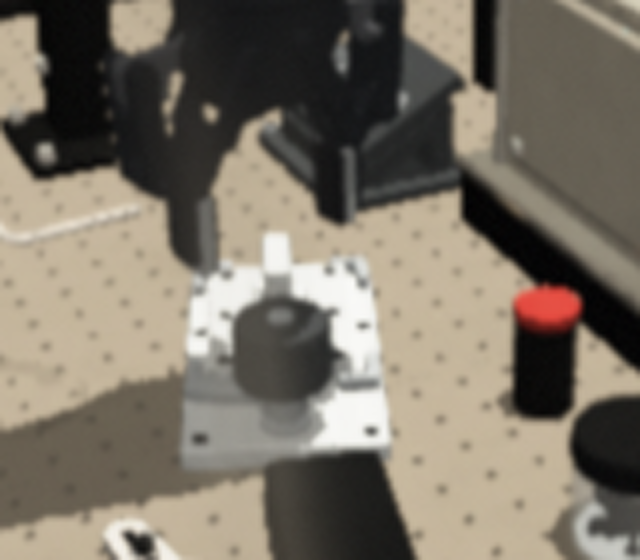

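The side crop shows the knob top at (282,318) and the open fingertips at (207,270) and (343,218). Both are shifted from the prediction by the same amount, so they are aligned.

```bash
python3 -m handwheel '[{"offset":[0,0,20],"twist":[0,0,0]},{"offset":[0,0,40],"twist":[0,0,0]},{"offset":[0,0,52],"twist":[0,0,0]},{"offset":[0,0,56],"twist":[0,0,0]},{"offset":[0,0,56],"twist":[0,0,0]}]'
python3 -m handwheel '[{"offset":[0,0,0],"twist":[0,0,0]},{"offset":[0,0,0],"twist":[0,0,0]},{"offset":[0,0,0],"twist":[0,0,0]},{"offset":[0,0,0],"twist":[0,0,0]}]' 38 30
python3 st.py|tail -1
```

```text
time_s: 12.92
tcp_pos: [475.4, 70.6, 65.2]
ee_rot: [0.399, 0.917, 0.001, 0.0]
force: [0.5, -0.8, -0.3]
opening: 66.0
grip_force: 0.0
time_s: 13.42
tcp_pos: [477.1, 71.4, 66.3]
ee_rot: [0.399, 0.917, 0.003, 0.002]
force: [2.8, 3.0, 6.4]
opening: 43.1
grip_force: 31.4
tool F [ 0.3  4.1 -6.4] M [-0.68  0.19 -0.04]
```

```bash
python3 -m handwheel '[{"offset":[0,1,0],"twist":[0,0,6]},{"offset":[0,1,0],"twist":[0,0,14]},{"offset":[0,1,0],"twist":[0,0,22]},{"offset":[0,1,0],"twist":[0,0,30]},{"offset":[0,1,0],"twist":[0,0,38]},{"offset":[0,1,0],"twist":[0,0,46]},{"offset":[0,1,0],"twist":[0,0,52]},{"offset":[0,1,0],"twist":[0,0,56]}]'
python3 st.py
```

```text
time_s: 14.42
tcp_pos: [478.7, 71.9, 64.7]
ee_rot: [0.783, 0.622, 0.005, 0.0]
force: [9.0, 3.9, -12.0]
opening: 43.1
grip_force: 32.2
t 14.43 tcp [478.7  71.9  64.7] J [ 0.36  0.43 -0.67  2.1   0.4   0.73 -0.79] F [  9.    3.9 -12. ] M [ 0.83 -1.94  0.16] open 43.1 grip 32.2
offset [271.  -91.1 -65.6] twist [-27.98  11.28 -43.11]
tool F [ 5.7  7.9 12.1] M [-1.7   1.25 -0.16]
```

```bash
python3 -m handwheel '[{"offset":[1,1.5,1.5],"twist":[0,0,3]},{"offset":[1,1.5,2],"twist":[0,0,8]},{"offset":[1,1.5,2.3],"twist":[0,0,13]},{"offset":[1,1.5,2.5],"twist":[0,0,17]},{"offset":[1,1.5,2.5],"twist":[0,0,19]},{"offset":[1,1.5,2.5],"twist":[0,0,19]}]'
python3 st.py
```

```text
time_s: 15.18
tcp_pos: [479.6, 71.8, 63.5]
ee_rot: [0.875, 0.485, 0.003, 0.0]
force: [4.4, 1.9, 5.1]
opening: 43.3
grip_force: 33.7
t 15.18 tcp [479.6  71.8  63.5] J [ 0.3   0.42 -0.6   2.1   0.35  0.72 -1.09] F [4.4 1.9 5.1] M [ 0.48 -0.86 -0.04] open 43.3 grip 33.7
offset [ 226.1 -174.8  -67.6] twist [-26.58  16.31 -61.52]
tool F [ 4.   2.8 -5.1] M [-0.48  0.87  0.04]
```

```bash
python3 -m handwheel '[{"offset":[0.5,0,0],"twist":[0,0,2]},{"offset":[0.5,0,0],"twist":[0,0,4]},{"offset":[0.5,0,0],"twist":[0,0,5]},{"offset":[0.5,0,0],"twist":[0,0,5]}]'
python3 st.py|tail -1
python3 -m handwheel '[{"offset":[0,0,0],"twist":[0,0,2]},{"offset":[0,0,0],"twist":[0,0,4]},{"offset":[0,0,0],"twist":[0,0,5]},{"offset":[0,0,0],"twist":[0,0,5]}]'
python3 st.py|tail -1
```

```text
time_s: 15.68
tcp_pos: [479.7, 71.8, 63.4]
ee_rot: [0.894, 0.447, 0.003, 0.0]
force: [3.9, 0.9, 5.6]
opening: 43.0
grip_force: 33.7
tool F [ 3.1  2.7 -5.5] M [-0.69  0.77 -0.41]
time_s: 16.18
tcp_pos: [479.0, 70.8, 63.2]
ee_rot: [0.914, 0.407, 0.001, 0.0]
force: [3.0, -1.2, 7.6]
opening: 42.9
grip_force: 34.0
tool F [ 1.1  3.  -7.6] M [-0.68  0.4  -0.41]
```

The torque held at 0.41 N·m while the turn went on, so the knob is on its stop. Release and retreat.

```bash
python3 -m handwheel '[{"offset":[0,0,0],"twist":[0,0,0]},{"offset":[0,0,0],"twist":[0,0,0]},{"offset":[0,0,0],"twist":[0,0,0]}]' 66
python3 -m handwheel '[{"offset":[0,0,-30],"twist":[0,0,0]},{"offset":[0,0,-80],"twist":[0,0,0]},{"offset":[0,0,-130],"twist":[0,0,0]},{"offset":[-50,0,-160],"twist":[0,0,0]},{"offset":[-100,0,-170],"twist":[0,0,0]},{"offset":[-150,0,-170],"twist":[0,0,0]},{"offset":[-150,0,-170],"twist":[0,0,0]},{"offset":[-150,0,-170],"twist":[0,0,0]}]'
python3 - <<'E'
from h import *
rel([475,70,120],toolR(8,0))
O=np.array([463,155.4,0]);hx=np.array([np.cos(np.radians(8)),np.sin(np.radians(8)),0]);hy=np.array([-hx[1],hx[0],0])
for nm in("top","side"):
    c=arm.camera(nm);w=pts(c);g=cv2.cvtColor(c["image"],cv2.COLOR_BGR2GRAY);q=w-O;X=q@hx;Y=q@hy;H=w[...,2]
    s=(g>80)&(abs(H-22.5)<2.5)&(abs(X)<38)&(abs(Y)<53)
    if s.sum():
        print(nm,s.sum(),"plate",np.percentile(np.stack([X[s],Y[s],H[s]],1),[1,50,99],axis=0).round(1).tolist())
        A=np.c_[X[s],Y[s],np.ones(s.sum())];print("slopes deg",np.degrees(np.linalg.lstsq(A,H[s],rcond=None)[0][:2]).round(2))
    # toe map: median height, rows nest y, cols nest x
    for y in range(-64,-30,4): print(y,[int(np.median(H[m])) if (m:=(abs(X-x)<2.5)&(abs(Y-y)<2.5)).sum() else -1 for x in range(-50,51,5)])
    if nm=="top":
        c0=dict(np.load("top0.npz"));w0=pts(c0);d=cv2.absdiff(c["image"],c0["image"]).max(-1)
        for lab,(u,v) in dict(fork=(411,250),tube=(354,184),jar=(397,170)).items():
            print(lab,"changed px",int((d[v-18:v+18,u-20:u+20]>60).sum()))
E
```

```text
time_s: 16.55
tcp_pos: [475.9, 71.3, 61.4]
ee_rot: [0.914, 0.406, -0.001, -0.001]
force: [-0.2, 0.3, -0.3]
opening: 65.9
grip_force: 0.0
time_s: 17.55
tcp_pos: [377.2, -39.5, 232.0]
ee_rot: [0.914, 0.407, 0.001, -0.001]
force: [-0.2, -0.0, -0.3]
opening: 66.1
grip_force: 0.0
t 17.55 tcp [377.2 -39.5 232. ] J [ 0.6  -0.11 -0.56  2.2  -0.07  1.04 -0.65] F [-0.2 -0.  -0.3] M [-0.   -0.06 -0.02] open 66.1 grip 0.0
offset [146.5  -0.6 112.4] twist [ 3.000e-02 -1.500e-01 -5.002e+01]
top 749 plate [[-35.1, -50.8, 20.1], [-6.2, 1.8, 22.5], [33.8, 46.8, 24.9]]
slopes deg [-0.12  0.11]
-64 [2, 12, 11, 12, 11, 11, 12, 13, 13, 31, 43, 39, 29, 12, 13, 14, 11, 15, 11, 13, 7]
-60 [2, 13, 18, 19, 20, 13, 11, 12, 13, 29, 32, 31, 13, 12, 13, 13, 19, 19, 19, 20, 11]
-56 [0, 13, 21, 12, 17, 12, 12, 10, 12, 31, 31, 29, 13, 14, 12, 12, 19, 18, 16, 20, 1]
-52 [0, 19, 20, 12, 14, 21, 18, 15, 22, 31, 31, 31, 24, 22, 23, 15, 19, 13, 14, 22, 0]
-48 [0, 16, 18, 17, 22, 21, 23, 22, 24, 30, 31, 30, 25, 22, 23, 20, 22, 16, 16, 22, 0]
-44 [0, 16, 17, 16, 23, 22, 22, 23, 20, 30, 32, 30, 20, 20, 24, 23, 22, 20, 13, 2
[... 507 characters left out ...]
5]
-60 [1, 7, 16, 16, 18, 16, 12, -1, -1, -1, -1, -1, -1, -1, -1, 13, 16, 18, 17, 19, 18]
-56 [1, 2, 21, 21, 21, 18, 13, -1, -1, -1, -1, -1, -1, -1, -1, 13, 18, 20, -1, 22, 17]
-52 [1, 3, 21, -1, 21, 20, 17, -1, -1, -1, -1, -1, -1, -1, -1, 14, 20, 21, -1, 21, 12]
-48 [1, 12, 21, -1, 23, 23, 23, -1, -1, -1, -1, -1, -1, -1, -1, -1, 22, 22, -1, 21, 20]
-44 [1, 6, 21, 14, 24, 23, 24, -1, -1, -1, -1, -1, -1, -1, -1, -1, 24, 23, 13, 21, 16]
-40 [2, 11, 20, 13, 24, 24, 24, -1, -1, -1, -1, -1, -1, -1, -1, -1, 24, 23, 12, 20, 12]
-36 [1, 6, 20, 13, 23, 23, 24, -1, -1, -1, -1, -1, -1, -1, -1, -1, 23, 23, 12, 12, -1]
-32 [2, 1, -1, 13, 24, 23, 24, -1, -1, -1, -1, -1, -1, -1, -1, -1, 24, 23, 14, 13, -1]
```

The plate lies flat at 22 mm. The toe runs straight along the nest's +y at x≈0, over the plate's end, and the bystanders haven't changed.

```bash
python3 -c "
from rig import arm;print(arm.hand_in())"
```

```text
the job is handed in; nothing more can be done
None
```

The plate came off the pins with only a few newtons of side force and lies flat, rib up, inside the nest's four corners; the knob is turned clockwise to its stop with the toe over the plate's end, the fork, lens tube and jar show no change in the top camera, and the job was handed in at about 17.6 s.

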